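# Load the tile slide and hold it at the mark

## Robot

A 7-joint arm with a two-finger parallel gripper is mounted at the origin on a cart in front of the work surface, level with it; the furniture and walls round the work are solid. World frame = base frame: x ahead of the robot, y to its left, z up, the work surface at z = 0. Lengths are in m, angles in rad, forces in N, time in s.
With the tool pointing down it reaches from about 0.4 to 0.85 m from the base axis. Payload 4.5 kg.
Tool frame: the origin (TCP) lies at the very end of the fingers, on their centre line; the grasp point (between the pads) lies 19 mm behind it (r.grip_point_offset is the distance from the TCP to the grasp point, in m); z points along the fingers, y is the line along which they close (so a half turn about z gives the same grasp; the last joint's range is limited). The gripper opens to 88 mm and grips with 3 to 60 N. Pads are 18 mm wide; open, the fingers measure 123 mm over their backs; the gripper's body (75 mm by 187 mm) begins 45 mm behind the grasp point.
Start: joints at [-1.244, 0.689, -0.195, 1.565, 0.157, 0.902, -0.215], TCP at [0.18, 0.598, 0.239] pointing down, gripper open.
Joint ranges: [-3.01, 3.01], [-0.46, 2.08], [-1.47, 1.51], [0.13, 2.56], [-1, 4.14], [0.04, 2.09], [-2.66, 2.66]. Speed limits (rad/s): [2.57, 2.57, 3.14, 3.14, 3.14, 3.14, 3.14].

## Interface

Orientations are given as a unit quaternion [x, y, z, w].
In Python, from plant import r gives the robot as it stands.
- The arm moves only by the tool carry_out, never from a script. Its argument "rows" is a list of rows, each a list of 3 entries, a list of its own where there are three numbers: the shift along the tool's x, y, z in cm, then the turn, a rotation vector about the tool's x, y, z in degrees, then the closure, from 0 (fully open) to 1 (shut). A call has 1 to 12 rows; each row is the pose to reach, as a shift and turn from the pose commanded when the call began, along the tool's axes at that moment; what a row does not reach only later rows make up. A row lasts 1/10 s, in which the tool goes at most 50 mm and 8.59 degrees, less where a joint would pass 70% of its speed; a pose out of reach is approached as far as the arm can. A call with a gripper value outside its range is refused whole. The fingers move at their own pace and stop on an object; "newtons" is the grip in N (left out, the last holds). Time passes only in rows, so rows that repeat a pose let the fingers close. It gives the time, the measured TCP pose, the force, the opening and the grip force at its end, in the units of the state.
- r.get_state(): the state, without advancing time (a new reading comes with each control period).
- r.snapshot(name): name is "side" or "top" or "wrist"; returns a dict with "image" (480x640x3 uint8, red, green, blue), "fx", "fy", "cx", "cy" (pixels), "pose" (4x4, takes a point from camera to world coordinates). Camera axes: x right, y up, looking along -z (the intrinsics and any distortion apply to the point x, -y, -z); pixel columns grow to the right and rows downward; lengths in m; the calibration is good to about 2 mm. A picture is of the moment at which its call begins. There is no depth.
- r.finish_job(): hands the job in; it is judged then, once.
The state is a dict: "clock": time; "q": joint angles; "qd": joint speeds; "joint_torque": joint torques, N m; "tool_pos": TCP position; "eef_rot": TCP orientation; "contact_force": force on the tool from outside, world axes, zero at the start; "moment": the same for the moment, N m; "opening": opening from 0.0 (shut) to 1.0 (fully open); "finger_force": force on a finger pad.
Only numpy, scipy, OpenCV 4.12 (cv2) and the standard library are available. Lean on these libraries where they do the work, as an engineer would, in place of code of your own. Each camera call takes 0.05 s, during which the arm holds its last target. There are 200 camera calls.

## Task

Two test tiles are to be brushed with glaze: lay exactly two of the three square test tiles flat and side by side in the tray of the spring-return slide while it is still at its home position, setting them down rather than dropping them, and leave the third tile and the other things where they are. Then take the slide's wooden pull bar, draw the tray toward the front until the steel pointer on its left side is level with the brass index blade, and keep it there: the program finishes while still holding the bar against the spring.

Things in the scene. Friction and masses are not known exactly. Their poses are not given: they have to be found in the camera images.
- tile_a: square ceramic test tile, 50x50x8 mm, 45 g, lying flat on the table; origin at the centre of its underside, z up, x and y square to its edges. The three tiles differ only in glaze; any two will do
- tile_b: second test tile, same size and frame
- tile_c: third test tile, same size and frame
- tray (a point): centre of the upper face of the floor of a shallow grey tray with a metal rim, 23 mm above the table; inside 120 mm along x, 160 along y, outside 130 x 170, rim 5 mm above the floor. The tray is the carriage of a spring-return slide on a fixed wooden base (300 x 200 x 10 mm). Axes: z up, -x the way the tray is pulled out (roughly to the robot), y to the tray's left
- carriage (a joint): travel of the tray, m: 0 at home, grows as the tray is pulled toward the slide's front (-x of tray), stop at 0.115. A spring draws it home with 3 N at 0 and 60 N/m more with travel (about 8 N at 0.085), damped (15 N s/m); let go, it runs home
- pull_bar (a point): round wooden pull bar of the tray, 12 mm diameter, 90 mm long along its y, on two thin wire legs 72 mm apart; origin at the middle of the bar, 51 mm above the table, 107 mm in front (-x) of the tray's centre. Free from above and below down to the slide's guide rods 17 mm above the table; 42 mm from its axis to the tray's front face
- pointer (a point): outer tip of the small dark steel pointer (upright tab, 3 mm thick along x, 14 mm tall) that sticks out of the tray's left side (+y), 29 mm above the table; moves with the tray, axes as tray
- index_blade (a point): middle of the upright brass index blade (3 mm thick along x, 10 mm wide, top 55 mm above the table) on a clamp block at the left side of the slide's base; fixed, but set 50 to 85 mm in front of the pointer's home position, differently each time. Axes as tray: the pointer is at the mark when its x in this frame is 0
- mould: bystander: round white plaster mould, 62 mm diameter, 18 mm tall, among the tiles; origin under its centre
- wood_stamp: bystander: upright wooden stamp, 26 mm diameter, 53 mm tall; origin under its centre
- pot: bystander: small pale pot, 60 mm diameter, 46 mm tall; origin under its centre
- scale_weight: bystander: brass scale weight, 29 mm diameter, 27 mm tall; origin under its centre
- lid: bystander: pale pot lid with a knob, 68 mm diameter, 34 mm tall; origin under its centre
Not all that is in view belongs to the job. What is shaped like the tile_a but orange is not meant.

How it is judged:
By the outcome, as a careful person would: the job done as asked, in the order asked, and still so for the second after the job is handed in, while the arm keeps its last pose, push and grip.
It also fails if it takes over 58 s, if anything falls off the work surface, if the arm or the gripper's body presses on something with over 40 N, if the wrist force passes 120 N, or if a joint passes its speed limit or range.

## Working session

There is one attempt and no reset: what is moved stays moved. The work goes in short steps, Python scripts to look and compute and a tool call to move; the robot and the scene stay as the last step left them, time stands still between calls to the robot, and variables do not carry over. Pictures are saved under pics/ and viewed, at most 10 in all, crops included, and the job is handed in when it is done.

Besides the shell and the picture viewer there is one more tool, called after "Emit:" as name([rows], argument=value, ...), one row to a line, values as JSON. carry_out: Moves the arm, as the interface text tells. Its arguments: {"type":"object","properties":{"rows":{"type":"array"},"newtons":{"type":"number"}},"required":["rows"]}

```bash
ls; mkdir -p pics
python3 - <<'E'
from plant import r
import cv2,pickle
print(r.get_state())
for n in("top","side"):
    s=r.snapshot(n); pickle.dump(s,open(f"pics/{n}0.pkl","wb"))
    cv2.imwrite(f"pics/{n}0.png",s["image"][:,:,::-1]); print(n,{k:v for k,v in s.items() if k!="image"})
E
```

```text
pics
{'clock': 0.0, 'q': array([-1.24417918,  0.68998117, -0.19452226,  1.56632961,  0.15731192,
        0.90250346, -0.21507208]), 'qd': array([-0.00067212,  0.00091756, -0.00031916, -0.00185714,  0.00042835,
        0.00099031,  0.00176244]), 'joint_torque': array([-5.13324824e-05, -5.27548492e+01, -1.26672048e+00, -1.53424448e+01,
       -5.26881649e-02,  6.74277529e-03,  1.65935612e-04]), 'tool_pos': array([0.18027176, 0.59778179, 0.23791585]), 'eef_rot': array([ 1.45824511e-01,  9.89310051e-01, -9.11695863e-04, -6.50825640e-05]), 'contact_force': array([-0.27702786, -0.09613661,  0.03623671]), 'moment': array([ 0.01324956,  0.03895211, -0.0135281 ]), 'finger_force': 0.0, 'opening': 0.9991209913885829}
top {'fx': 617.5427046493893, 'fy': 617.5427046493893, 'cx': 324.9803559143257, 'cy': 246.24333864013352, 'pose': array([[ 0.02786795,  0.99704665, -0.07156361,  0.5360068 ],
       [-0.99958333,  0.02833417,  0.00550764,  0.22198032],
       [ 0.00751907,  0.0713803 ,  0.99742083,  1.20033026],
       [ 0.        ,  0.        ,  0.        ,  1.        ]])}
side {'fx': 476.2486971289594, 'fy': 476.2486971289594, 'cx': 325.31677935503825, 'cy': 244.2946928541548, 'pose': array([[ 0.99976736, -0.02096866,  0.00505443,  0.60949928],
       [ 0.01225049,  0.35914783, -0.93320028, -0.5859323 ],
       [ 0.01775267,  0.9330451 ,  0.35932115,  0.35824483],
       [ 0.        ,  0.        ,  0.        ,  1.        ]])}
```

View pics/top0.png

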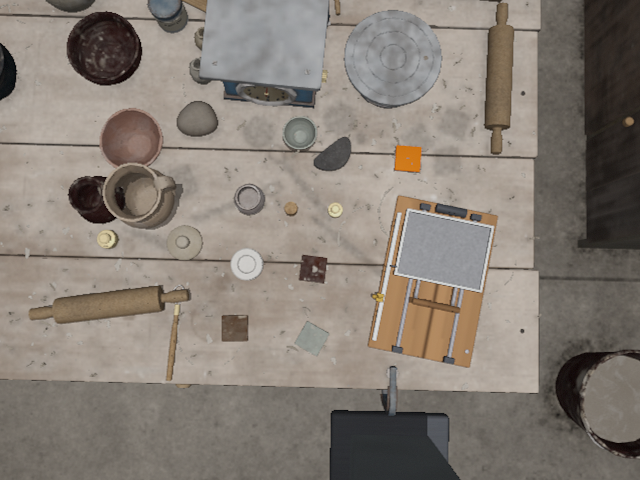

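View pics/side0.png

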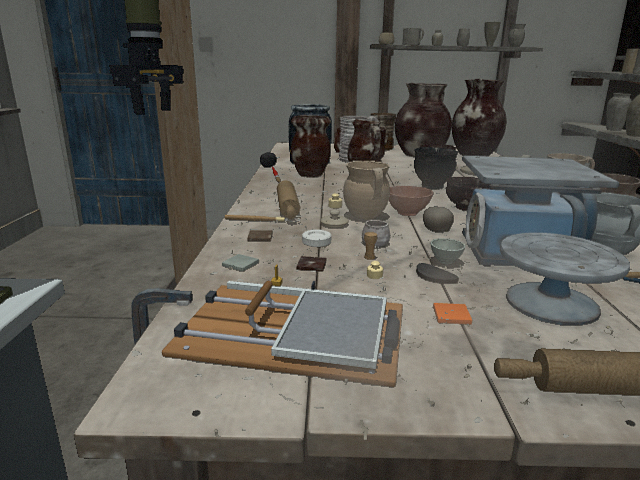

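The top view shows three tiles: dark red (313,269), brown (235,328) and pale green (312,338). The tray is at (445,250), the bar at (436,305) and the brass blade at about (378,297). Things that could be taken for a tile are the orange square (408,159), which is the decoy, and the white round mould (247,264). I'll choose dark red and pale green as the nearest to the tray, then check them in a close crop.

```bash
cat > h.py <<'E'
import numpy as np,cv2,pickle
def world(s,uv,z):
    uv=np.atleast_2d(np.asarray(uv,float)); P=s["pose"]
    d=np.c_[(uv[:,0]-s["cx"])/s["fx"],-(uv[:,1]-s["cy"])/s["fy"],-np.ones(len(uv))]@P[:3,:3].T
    return P[:3,3]+d*((z-P[2,3])/d[:,2])[:,None]
def pix(s,p):
    P=s["pose"]; c=(np.atleast_2d(p)-P[:3,3])@P[:3,:3]
    return np.c_[s["cx"]-s["fx"]*c[:,0]/c[:,2],s["cy"]+s["fy"]*c[:,1]/c[:,2]]
def tile(s,c,z=.008,w=24,name=None):
    im=s["image"][c[1]-w:c[1]+w,c[0]-w:c[0]+w]; im=cv2.resize(im,None,fx=4,fy=4,interpolation=cv2.INTER_CUBIC)
    lab=cv2.cvtColor(im,cv2.COLOR_RGB2LAB).astype(int)
    m=np.full(im.shape[:2],cv2.GC_PR_BGD,np.uint8); cv2.rectangle(m,(40,40),(152,152),int(cv2.GC_PR_FGD),-1); cv2.rectangle(m,(76,76),(116,116),1,-1)
    m[:20]=m[-20:]=0; m[:,:20]=m[:,-20:]=0
    cv2.grabCut(np.ascontiguousarray(im),m,None,np.zeros((1,65)),np.zeros((1,65)),6,cv2.GC_INIT_WITH_MASK)
    b=((m==1)|(m==3)).astype(np.uint8); cs=max(cv2.findContours(b,0,2)[0],key=cv2.contourArea)
    box=cv2.boxPoints(cv2.minAreaRect(cs)); uv=(box+.5)/4-.5+np.array(c)-w
    p=world(s,uv,z); e=p[1]-p[0]
    return p.mean(0),np.linalg.norm(np.diff(p,axis=0),axis=1)*1e3,np.degrees(np.arctan2(e[1],e[0]))%90,uv
E
python3 - <<'E'
from h import *
s=pickle.load(open("pics/top0.pkl","rb"))
I=s["image"][:,:,::-1].copy()
a=cv2.resize(I[190:370,360:505],None,fx=3.3,fy=3.3,interpolation=cv2.INTER_CUBIC)
B=cv2.resize(I,None,fx=3.3,fy=3.3,interpolation=cv2.INTER_CUBIC)
for n,c in dict(red=(313,269),brown=(235,328),green=(312,338)).items():
    p,l,t,uv=tile(s,c); print(n,p.round(4),l.round(1),t.round(1))
    cv2.polylines(B,[((uv+.5)*3.3).astype(int)],True,(0,255,0),1)
b=B[int(245*3.3):int(360*3.3),int(255*3.3):int(345*3.3)]
o=np.zeros((600,800,3),np.uint8); o[:a.shape[0],:a.shape[1]]=a; o[:b.shape[0],490:490+b.shape[1]]=b[:,:310]
cv2.imwrite("pics/crop1.png",o)
E
```

```text
red [0.5778 0.2379 0.008 ] [51.2 51.7 51.2] 84.2
brown [0.4604 0.3843 0.008 ] [51.4 52.2 51.4] 2.3
green [0.4442 0.2361 0.008 ] [53.  52.9 52.9] 62.2
```

View pics/crop1.png

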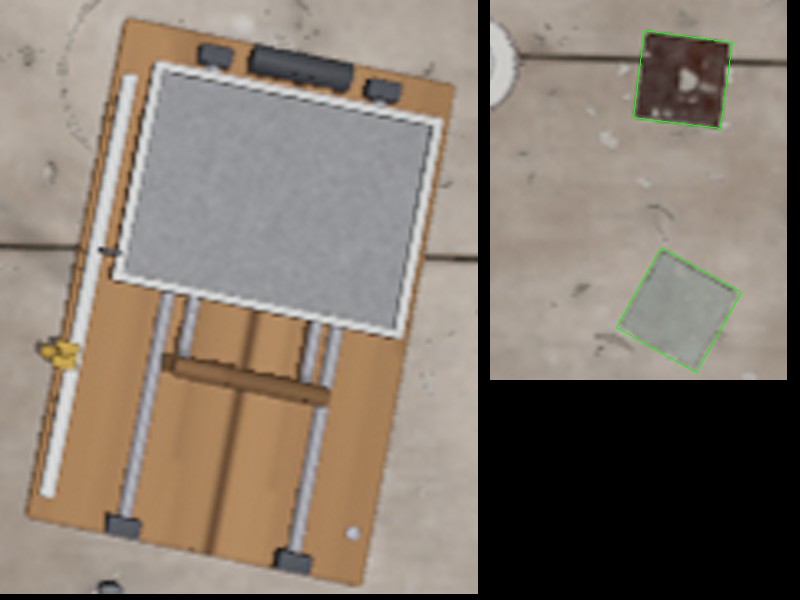

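The crop confirms that dark red and pale green are square glazed tiles with boxes that fit. The tray rim corners in the crop are (155,63), (442,118), (402,338) and (113,278), the pointer is at (100,250) and the blade at about (62,350).

```bash
cat >> h.py <<'E'
from scipy.spatial.transform import Rotation as R
def goal(st,xyz,deg,quiet=False):
    """shift (cm) and turn (deg) in tool axes; tool down, tool y at world angle deg"""
    Q=R.from_quat(st["eef_rot"]); y=np.array([np.cos(np.radians(deg)),np.sin(np.radians(deg)),0]); z=np.array([0,0,-1.])
    T=R.from_matrix(np.c_[np.cross(y,z),y,z])
    return (Q.inv().apply(np.array(xyz)-st["tool_pos"])*100).round(2),np.degrees((Q.inv()*T).as_rotvec()).round(1)
E
python3 - <<'E'
from h import *
from plant import r
s=pickle.load(open("pics/top0.pkl","rb"))
f=lambda q:np.array(q)/3.3+[360,190]-.35
p=world(s,f([(155,63),(442,118),(402,338),(113,278)]),.028)
print(p.round(4),np.linalg.norm(p-np.roll(p,1,0),axis=1).round(4)); c=p.mean(0)
x=(p[0]+p[1]-p[2]-p[3]); y=p[0]+p[3]-p[1]-p[2]
print("c",c.round(4),"yaw",np.degrees(np.arctan2(x[1],x[0])),np.degrees(np.arctan2(y[1],y[0]))-90)
b=world(s,f([(163,362),(328,397)]),.053);print("bar",b.round(4),b.mean(0).round(4),np.linalg.norm(b[0]-b[1]))
th=np.arctan2(x[1],x[0]);X=np.array([np.cos(th),np.sin(th),0]);Y=np.array([-X[1],X[0],0])
print("bar in tray",(b.mean(0)-c)@X,(b.mean(0)-c)@Y)
q=world(s,f([(102,250)]),.032)[0];print("pointer in tray",(q-c)@X,(q-c)@Y)
for z in(.055,.045,.035): q2=world(s,f([(62,350)]),z)[0]; print("blade",q2.round(4),(q2-c)@X,(q2-c)@Y)
st=r.get_state()
print(goal(st,(.5778,.2379,.15),-6)); 
w=r.snapshot("wrist"); print(w["pose"].round(3));
E
```

```text
[[ 0.6965  0.0614  0.028 ]
 [ 0.6692 -0.1056  0.028 ]
 [ 0.5414 -0.0836  0.028 ]
 [ 0.5712  0.0832  0.028 ]] [0.1271 0.1692 0.1296 0.1695]
c [ 0.6196 -0.0112  0.028 ] yaw -9.833418411979592 -9.700690251892453
bar [[ 0.5241  0.0572  0.053 ]
 [ 0.5071 -0.0359  0.053 ]] [0.5156 0.0107 0.053 ] 0.09455961737228556
bar in tray -0.10615303603824067 0.003749351518969552
pointer in tray -0.04945583594471958 0.09445580558250688
blade [0.5293 0.1142 0.055 ] -0.11039491677548252 0.10813766283080066
blade [0.5292 0.1133 0.045 ] -0.1102921552379699 0.10720072677941068
blade [0.5292 0.1124 0.035 ] -0.11018939370045729 0.10626379072802074
(array([-48.45, -22.97,   8.85]), array([-0.1,  0.1, 79.2]))
[[ 0.289 -0.923 -0.254  0.114]
 [ 0.957  0.278  0.078  0.618]
 [-0.001 -0.266  0.964  0.383]
 [ 0.     0.     0.     1.   ]]
```

Emit:
carry_out([
  [[-24,-11.5,0],[0,0,40],0],
  [[-24,-11.5,0],[0,0,40],0],
  [[-24,-11.5,0],[0,0,40],0],
  [[-24,-11.5,0],[0,0,40],0],
  [[-24,-11.5,0],[0,0,40],0],
  [[-48.5,-23,4],[0,0,79],0],
  [[-48.5,-23,7],[0,0,79],0],
  [[-48.5,-23,9],[0,0,79],0],
  [[-48.5,-23,9],[0,0,79],0],
  [[-48.5,-23,9],[0,0,79],0],
  [[-48.5,-23,9],[0,0,79],0],
  [[-48.5,-23,9],[0,0,79],0],
])

```text
clock: 1.35
tool_pos: [0.5825, 0.2293, 0.1464]
eef_rot: [0.745, 0.667, -0.002, 0.003]
contact_force: [0.1, -1.6, -0.6]
opening: 1.002
finger_force: 0.0
```

```bash
cat > look.py <<'E'
import sys
from h import *
from plant import r
n=sys.argv[1]; s=r.snapshot("wrist"); pickle.dump(s,open(f"pics/{n}.pkl","wb")); cv2.imwrite(f"pics/{n}.png",s["image"][:,:,::-1])
st=r.get_state(); print(st["clock"],st["tool_pos"].round(4),st["eef_rot"].round(4),st["contact_force"].round(1),st["opening"])
E
python3 look.py w1
```

```text
1.4 [0.5803 0.2332 0.1471] [ 0.7442  0.6679 -0.0015  0.0011] [-1.3 -0.2 -0.7] 1.0014251130640455
```

View pics/w1.png

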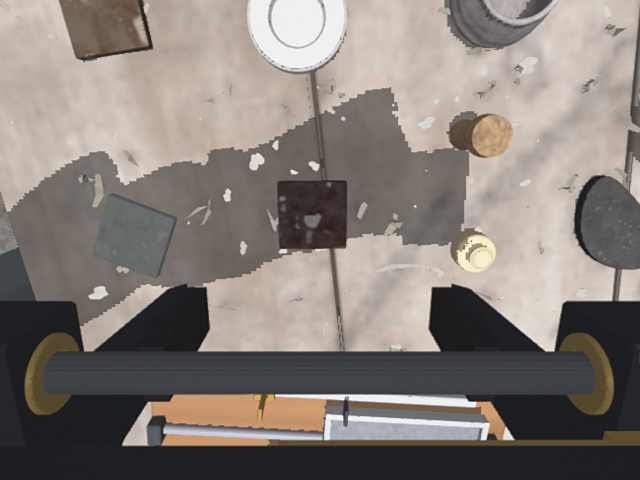

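The wrist view shows the red tile at about (278,181) to (347,248), square to the fingers, and the green tile with its centre at about (135,235). The blade at (262,400) and pointer at (345,408) are at the bottom. I'll measure both tiles here.

Run:
```python
from h import *
from plant import r
s=pickle.load(open("pics/w1.pkl","rb"))
for n,uv in dict(red=[(278,181),(347,181),(347,248),(279,248)],green=[(112,194),(176,217),(159,277),(94,247)]).items():
    p=world(s,uv,.008); e=p[1]-p[0]; print(n,p.mean(0).round(4),(np.linalg.norm(p-np.roll(p,1,0),axis=1)*1e3).round(1),np.degrees(np.arctan2(e[1],e[0]))%90)
    
for n,c,w in(("red",(313,214),50),("green",(135,235),54)):
    k=cv2.resize(s["image"][c[1]-w:c[1]+w,c[0]-w:c[0]+w],(48,48)) 
st=r.get_state(); print(st["clock"],st["tool_pos"])
print(goal(st,(.5775,.2385,.06),-6),goal(st,(.5775,.2385,.002),-6))
```

```text
red [0.5787 0.2378 0.008 ] [49.4 48.8 49.5 50.3] 83.57209874437966
green [0.4479 0.2381 0.008 ] [43.6 47.  49.4 51.2] 62.698747005390445
1.4 [0.58032152 0.23317667 0.14707465]
(array([ 0.53, -0.34,  8.71]), array([-0. ,  0.2, -0.2])) (array([ 0.55, -0.33, 14.51]), array([-0. ,  0.2, -0.2]))
```

Emit:
carry_out([
  [[0,0,4],[0,0,0],0],
  [[0,0,7],[0,0,0],0],
  [[0,0,10],[0,0,0],0],
  [[0,0,12],[0,0,0],0],
  [[0,0,12],[0,0,0],0],
  [[0,0,12],[0,0,0],0],
  [[0,0,12],[0,0,0],0],
])

```text
clock: 2.1
tool_pos: [0.5791, 0.2393, 0.0303]
eef_rot: [0.742, 0.671, 0.001, 0.0]
contact_force: [-0.2, -0.3, 0.9]
opening: 0.994
finger_force: 0.0
```

Run:
```python
from h import *
from plant import r
st=r.get_state(); print(st["clock"],st["tool_pos"],st["contact_force"],goal(st,(.5783,.2379,.003),-6.1))
```

```text
2.1 [0.57906086 0.2392967  0.03026485] [-0.1730847 -0.2919828  0.8987355] (array([-0.15, -0.07,  2.73]), array([ 0.1, -0.1,  0.4]))
```

Going down to z≈3 mm and closing on the red tile with about 20 N.

Emit:
carry_out([
  [[-0.1,0,1.5],[0,0,0],0],
  [[-0.1,0,2.5],[0,0,0],0],
  [[-0.1,0,2.7],[0,0,0],0],
  [[-0.1,0,2.7],[0,0,0],0.3],
  [[-0.1,0,2.7],[0,0,0],0.6],
  [[-0.1,0,2.7],[0,0,0],0.6],
  [[-0.1,0,2.7],[0,0,0],0.6],
  [[-0.1,0,2.7],[0,0,0],0.6],
  [[-0.1,0,2.7],[0,0,0],0.6],
  [[-0.1,0,2.7],[0,0,0],0.6],
], newtons=20)

```text
clock: 3.1
tool_pos: [0.5783, 0.2373, 0.0018]
eef_rot: [0.742, 0.671, 0.0, 0.0]
contact_force: [-0.1, 0.3, 0.4]
opening: 0.562
finger_force: 20.0
```

Emit:
carry_out([
  [[0,0,-3],[0,0,0],0.6],
  [[0,0,-7],[0,0,0],0.6],
  [[0,0,-11],[0,0,0],0.6],
  [[0,0,-12],[0,0,0],0.6],
  [[0,0,-12],[0,0,0],0.6],
])

```text
clock: 3.6
tool_pos: [0.5793, 0.2377, 0.1234]
eef_rot: [0.742, 0.671, 0.002, 0.001]
contact_force: [-1.1, -0.5, -1.0]
opening: 0.567
finger_force: 20.0
```

Run:
```python
from h import *
from plant import r
st=r.get_state(); print(st["clock"],st["tool_pos"],st["opening"],st["finger_force"],goal(st,(.6138,-.0447,.11),-9.8))
```

```text
3.6 [0.57928813 0.23766383 0.12341433] 0.5672091962038659 19.99974399805069 (array([-27.75,   6.27,   1.31]), array([ 0.2, -0.1,  4. ]))
```

Emit:
carry_out([
  [[-4,1,0],[0,0,1],0.6],
  [[-8,2,0],[0,0,2],0.6],
  [[-12,3,0],[0,0,3],0.6],
  [[-16,4,0],[0,0,4],0.6],
  [[-20,5,0],[0,0,4],0.6],
  [[-24,5.5,0.5],[0,0,4],0.6],
  [[-26.5,6,1],[0,0,4],0.6],
  [[-27.8,6.3,1.3],[0,0,4],0.6],
  [[-27.8,6.3,1.3],[0,0,4],0.6],
  [[-27.8,6.3,1.3],[0,0,4],0.6],
  [[-27.8,6.3,1.3],[0,0,4],0.6],
])

```text
clock: 4.7
tool_pos: [0.6129, -0.0426, 0.1084]
eef_rot: [0.764, 0.646, 0.001, -0.001]
contact_force: [-0.1, 0.7, -0.4]
opening: 0.567
finger_force: 20.0
```

```bash
python3 look.py w2
python3 - <<'E'
from h import *
from plant import r
st=r.get_state(); print(goal(st,(.6138,-.0447,.025),-9.8))
E
```

```text
4.75 [ 0.6131 -0.0429  0.1087] [ 7.637e-01  6.456e-01  6.000e-04 -6.000e-04] [ 0.3 -0.6 -0.9] 0.5664733542915696
(array([-0.18,  0.1 ,  8.37]), array([-0. , -0.1,  0.2]))
```

View pics/w2.png

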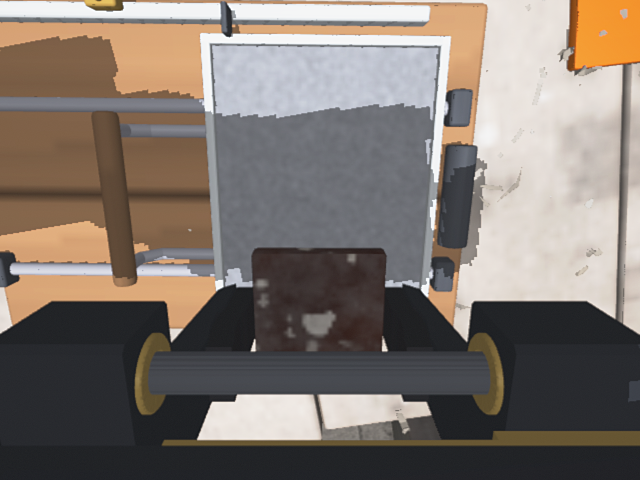

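The wrist view shows the tile level in the fingers above the tray. The left rim corners are at (201,35) and (449,37), the pointer at (226,18), the bar from (105,111) to (124,285) and the blade partly visible at (100,3). I'll cross-check the tray against these.

Run:
```python
from h import *
s=pickle.load(open("pics/w2.pkl","rb"))
p=world(s,[(201,35),(449,37)],.028); e=p[1]-p[0]; th=np.arctan2(e[1],e[0]); print(p.round(4),np.linalg.norm(e),np.degrees(th))
X=e/np.linalg.norm(e);Y=np.array([-X[1],X[0],0]); c=p.mean(0)-.085*Y; print("c",c.round(4))
b=world(s,[(106,112),(123,284)],.051); print("bar",b.mean(0).round(4),np.linalg.norm(b[1]-b[0]),(b.mean(0)-c)@X,(b.mean(0)-c)@Y)
for uv,z in(((226,5),.036),((230,34),.022)):
    q=world(s,[uv],z)[0]; print("pt",(q-c)@X,(q-c)@Y)
```

```text
[[0.5718 0.0814 0.028 ]
 [0.6973 0.0592 0.028 ]] 0.12751067807441557 -10.01009461813533
c [ 0.6198 -0.0134  0.028 ]
bar [0.5145 0.0067 0.051 ] 0.08889226055287408 -0.10715795469386684 0.0015082622112585428
pt -0.04849948898925293 0.09668456801527078
pt -0.050052259428765324 0.08685809093322458
```

Emit:
carry_out([
  [[-0.2,0,3],[0,0,0],0.6],
  [[-0.2,0,5],[0,0,0],0.6],
  [[-0.2,0,7],[0,0,0],0.6],
  [[-0.2,0,7.5],[0,0,0],0.6],
  [[-0.2,0,7.8],[0,0,0],0.6],
  [[-0.2,0,8],[0,0,0],0.6],
  [[-0.2,0,8.1],[0,0,0],0.6],
  [[-0.2,0,8.2],[0,0,0],0.6],
  [[-0.2,0,8.2],[0,0,0],0.6],
])

```text
clock: 5.65
tool_pos: [0.6129, -0.0477, 0.0272]
eef_rot: [0.765, 0.644, 0.0, 0.0]
contact_force: [-0.3, -0.7, 0.7]
opening: 0.564
finger_force: 20.0
```

Emit:
carry_out([
  [[0,0,0.1],[0,0,0],0.6],
  [[0,0,0.2],[0,0,0],0.6],
  [[0,0,0.25],[0,0,0],0.6],
  [[0,0,0.25],[0,0,0],0.6],
  [[0,0,0.25],[0,0,0],0.6],
])

```text
clock: 6.15
tool_pos: [0.6128, -0.0477, 0.0248]
eef_rot: [0.765, 0.644, 0.0, 0.0]
contact_force: [-1.3, 1.2, 5.9]
opening: 0.566
finger_force: 20.0
```

Contact at 5.9 N means the tile is on the floor of the tray. I'll open partly and rise.

Emit:
carry_out([
  [[0,0,-0.05],[0,0,0],0.4],
  [[0,0,-0.05],[0,0,0],0.35],
  [[0,0,-0.05],[0,0,0],0.32],
  [[0,0,-0.05],[0,0,0],0.32],
  [[0,0,-0.05],[0,0,0],0.32],
  [[0,0,-1],[0,0,0],0.32],
  [[0,0,-3],[0,0,0],0.32],
  [[0,0,-6],[0,0,0],0.32],
  [[0,0,-10],[0,0,0],0],
  [[0,0,-12],[0,0,0],0],
  [[0,0,-12],[0,0,0],0],
])

```text
clock: 7.25
tool_pos: [0.615, -0.0479, 0.1482]
eef_rot: [0.765, 0.644, 0.003, 0.002]
contact_force: [-0.0, -0.8, -0.4]
opening: 0.927
finger_force: 0.0
```

Run:
```python
from h import *
from plant import r
st=r.get_state(); print(st["clock"],st["tool_pos"],st["opening"],goal(st,(.446,.237,.14),-27.5))
```

```text
7.25 [ 0.61501468 -0.04794591  0.14822046] 0.9271797029080857 (array([ 25.2 , -21.51,   0.69]), array([ 0.4, -0.1, 17.7]))
```

Emit:
carry_out([
  [[12,-10,0],[0,0,9],0],
  [[12,-10,0],[0,0,9],0],
  [[12,-10,0],[0,0,9],0],
  [[25,-21.3,0.7],[0,0,17.7],0],
  [[25,-21.3,0.7],[0,0,17.7],0],
  [[25,-21.3,0.7],[0,0,17.7],0],
  [[25,-21.3,0.7],[0,0,17.7],0],
  [[25,-21.3,0.7],[0,0,17.7],0],
  [[25,-21.3,0.7],[0,0,17.7],0],
  [[25,-21.3,0.7],[0,0,17.7],0],
  [[25,-21.3,0.7],[0,0,17.7],0],
])

```text
clock: 8.35
tool_pos: [0.4461, 0.2332, 0.1372]
eef_rot: [0.856, 0.518, -0.0, 0.0]
contact_force: [0.1, -0.3, -0.1]
opening: 0.999
finger_force: 0.0
```

```bash
python3 look.py w3
```

```text
8.4 [0.446  0.2334 0.1372] [8.555e-01 5.178e-01 0.000e+00 3.000e-04] [-0.7 -0.3 -0.5] 0.9973789055573353
```

View pics/w3.png

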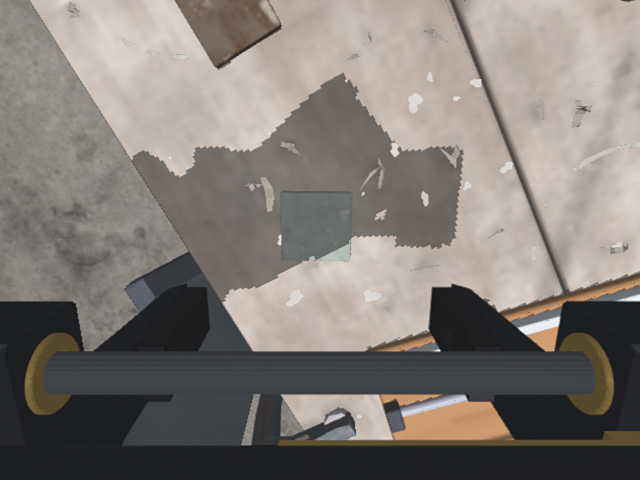

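The green tile is at (281,192) to (351,261), square to the fingers. The G-clamp is at (330,425), near the table edge, and a dark corner shows at (160,280).

Run:
```python
from h import *
from plant import r
s=pickle.load(open("pics/w3.pkl","rb")); p=world(s,[(281,192),(351,192),(351,261),(280,261)],.008); e=p[1]-p[0]
print(p.mean(0),np.linalg.norm(p-np.roll(p,1,0),axis=1),np.degrees(np.arctan2(e[1],e[0])))
print(world(s,[(190,255),(340,410)],0).round(3), world(s,[(190,255),(340,410)],.05).round(3))
st=r.get_state(); c=p.mean(0); print(goal(st,(c[0],c[1],.002),-27.4))
```

```text
[0.44465522 0.23605716 0.008     ] [0.05004388 0.04824668 0.05003228 0.05128764] -27.679119633637743
[[0.352 0.259 0.   ]
 [0.389 0.087 0.   ]] [[0.374 0.265 0.05 ]
 [0.404 0.124 0.05 ]]
(array([ 0.18, -0.25, 13.52]), array([ 0. ,  0. , -0.2]))
```

Emit:
carry_out([
  [[0.2,-0.2,4],[0,0,0],0],
  [[0.2,-0.2,7],[0,0,0],0],
  [[0.2,-0.2,10],[0,0,0],0],
  [[0.2,-0.2,12],[0,0,0],0],
  [[0.2,-0.2,13],[0,0,0],0],
  [[0.2,-0.2,13.4],[0,0,0],0],
  [[0.2,-0.2,13.5],[0,0,0],0],
  [[0.2,-0.2,13.5],[0,0,0],0],
  [[0.2,-0.2,13.5],[0,0,0],0],
])

```text
clock: 9.3
tool_pos: [0.4448, 0.2378, 0.0031]
eef_rot: [0.855, 0.519, 0.001, 0.0]
contact_force: [0.5, 0.2, 0.2]
opening: 0.999
finger_force: 0.0
```

Emit:
carry_out([
  [[-0.1,0,0.1],[0,0,0],0.3],
  [[-0.1,0,0.1],[0,0,0],0.6],
  [[-0.1,0,0.1],[0,0,0],0.6],
  [[-0.1,0,0.1],[0,0,0],0.6],
  [[-0.1,0,0.1],[0,0,0],0.6],
  [[-0.1,0,0.1],[0,0,0],0.6],
  [[-0.1,0,0.1],[0,0,0],0.6],
  [[-0.1,0,-3],[0,0,0],0.6],
  [[-0.1,0,-7],[0,0,0],0.6],
  [[-0.1,0,-11],[0,0,0],0.6],
  [[-0.1,0,-12],[0,0,0],0.6],
  [[-0.1,0,-12],[0,0,0],0.6],
], newtons=20)

```text
clock: 10.5
tool_pos: [0.4446, 0.2373, 0.1235]
eef_rot: [0.855, 0.519, 0.002, -0.0]
contact_force: [0.5, 0.4, -1.3]
opening: 0.565
finger_force: 20.0
```

Run:
```python
from h import *
from plant import r
st=r.get_state(); print(st["clock"],st["tool_pos"],st["opening"],st["finger_force"],goal(st,(.6255,.021,.11),-9.9))
```

```text
10.5 [0.44456712 0.23726099 0.12350724] 0.564630282962393 19.99865412712097 (array([-10.85,  26.02,   1.36]), array([  0.1,  -0.1, -17.6]))
```

Emit:
carry_out([
  [[-1.6,4,0],[0,0,-4],0.6],
  [[-3.3,8,0],[0,0,-8],0.6],
  [[-5,12,0],[0,0,-12],0.6],
  [[-6.6,16,0],[0,0,-15],0.6],
  [[-8.3,20,0],[0,0,-17.6],0.6],
  [[-9.6,23,0.5],[0,0,-17.6],0.6],
  [[-10.4,25,1],[0,0,-17.6],0.6],
  [[-10.8,26,1.3],[0,0,-17.6],0.6],
  [[-10.8,26,1.3],[0,0,-17.6],0.6],
  [[-10.8,26,1.3],[0,0,-17.6],0.6],
  [[-10.8,26,1.3],[0,0,-17.6],0.6],
  [[-10.8,26,1.3],[0,0,-17.6],0.6],
])

```text
clock: 11.7
tool_pos: [0.6241, 0.0226, 0.1094]
eef_rot: [0.765, 0.644, 0.0, -0.0]
contact_force: [-0.3, -0.1, 0.0]
opening: 0.564
finger_force: 20.0
```

Run:
```python
from h import *
from plant import r
st=r.get_state(); print(st["clock"],st["tool_pos"],st["opening"],goal(st,(.6255,.021,.025),-9.9))
```

```text
11.7 [0.62412776 0.02262807 0.10935998] 0.5643393393399787 (array([-0.14,  0.17,  8.44]), array([-0. , -0. ,  0.1]))
```

Emit:
carry_out([
  [[0,0.1,3],[0,0,0],0.6],
  [[0,0.1,5],[0,0,0],0.6],
  [[0,0.1,7],[0,0,0],0.6],
  [[0,0.1,7.5],[0,0,0],0.6],
  [[0,0.1,7.8],[0,0,0],0.6],
  [[0,0.1,8],[0,0,0],0.6],
  [[0,0.1,8.2],[0,0,0],0.6],
  [[0,0.1,8.3],[0,0,0],0.6],
  [[0,0.1,8.35],[0,0,0],0.6],
  [[0,0.1,8.4],[0,0,0],0.6],
  [[0,0.1,8.4],[0,0,0],0.6],
])

```text
clock: 12.8
tool_pos: [0.6257, 0.0208, 0.0253]
eef_rot: [0.765, 0.644, 0.0, 0.0]
contact_force: [0.0, 0.0, -1.4]
opening: 0.562
finger_force: 20.0
```

Emit:
carry_out([
  [[0,0,0.05],[0,0,0],0.6],
  [[0,0,0.1],[0,0,0],0.6],
  [[0,0,0.1],[0,0,0],0.6],
  [[0,0,0.1],[0,0,0],0.6],
])

```text
clock: 13.2
tool_pos: [0.6257, 0.0207, 0.0243]
eef_rot: [0.765, 0.644, 0.0, 0.0]
contact_force: [-0.5, -0.1, 0.5]
opening: 0.562
finger_force: 20.0
```

Emit:
carry_out([
  [[0,0,0.05],[0,0,0],0.6],
  [[0,0,0.1],[0,0,0],0.6],
  [[0,0,0.1],[0,0,0],0.6],
  [[0,0,0.1],[0,0,0],0.6],
])

```text
clock: 13.6
tool_pos: [0.6257, 0.0208, 0.0242]
eef_rot: [0.765, 0.644, 0.0, 0.0]
contact_force: [-2.0, 0.0, 7.9]
opening: 0.563
finger_force: 20.0
```

Contact at 7.9 N. Release gently and rise.

Emit:
carry_out([
  [[0,0,-0.05],[0,0,0],0.4],
  [[0,0,-0.05],[0,0,0],0.35],
  [[0,0,-0.05],[0,0,0],0.32],
  [[0,0,-0.05],[0,0,0],0.32],
  [[0,0,-0.05],[0,0,0],0.32],
  [[0,0,-1],[0,0,0],0.32],
  [[0,0,-3],[0,0,0],0.32],
  [[0,0,-6],[0,0,0],0.6],
  [[0,0,-9],[0,0,0],0.6],
  [[0,0,-10],[0,0,0],0.6],
  [[0,0,-10],[0,0,0],0.6],
])

```text
clock: 14.7
tool_pos: [0.627, 0.0207, 0.125]
eef_rot: [0.765, 0.644, 0.002, 0.001]
contact_force: [0.8, -1.0, 0.8]
opening: 0.401
finger_force: 0.0
```

Run:
```python
from h import *
from plant import r
st=r.get_state(); print(st["clock"],st["tool_pos"],st["opening"],goal(st,(.51,-.055,.15),-9.9))
```

```text
14.7 [0.62703113 0.02072966 0.12495775] 0.4013367805890778 (array([ -9.47, -10.22,  -2.55]), array([ 0.2, -0.1,  0. ]))
```

Emit:
carry_out([
  [[-4,-2,-3],[0,0,0],0.6],
  [[-8,-4,-6],[0,0,0],0.6],
  [[-13,-5.5,-7.5],[0,0,0],0.6],
  [[-13,-5.5,-7.5],[0,0,0],0.6],
  [[-13,-5.5,-7.5],[0,0,0],0.6],
  [[-13,-5.5,-7.5],[0,0,0],0.6],
  [[-13,-5.5,-7.5],[0,0,0],0.6],
  [[-13,-5.5,-7.5],[0,0,0],0.6],
  [[-13,-5.5,-7.5],[0,0,0],0.6],
])

```text
clock: 15.6
tool_pos: [0.5495, -0.0966, 0.1976]
eef_rot: [0.765, 0.644, -0.0, -0.0]
contact_force: [0.5, 0.6, -0.3]
opening: 0.4
finger_force: 0.0
```

```bash
python3 look.py w4
```

```text
15.65 [ 0.5494 -0.097   0.1977] [ 7.649e-01  6.442e-01 -1.000e-04 -3.000e-04] [ 0.1 -0.1  0.4] 0.39808944811202135
```

View pics/w4.png

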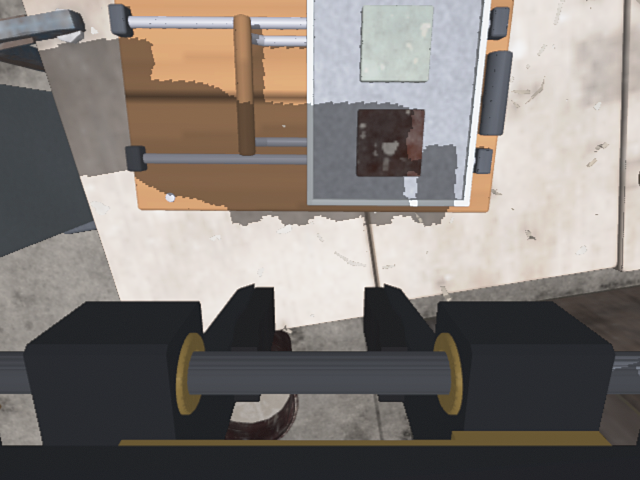

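Both tiles lie flat and side by side in the tray: green at (396,43), dark red at (390,143). The bar runs from (243,15) to (247,155). I'll move above the bar, where the blade and pointer come into view.

Emit:
carry_out([
  [[4,-2,1],[0,0,0],0.6],
  [[8,-4,3],[0,0,0],0.6],
  [[9.6,-5.2,5],[0,0,0],0.6],
  [[9.6,-5.2,7.8],[0,0,0],0.6],
  [[9.6,-5.2,7.8],[0,0,0],0.6],
  [[9.6,-5.2,7.8],[0,0,0],0.6],
  [[9.6,-5.2,7.8],[0,0,0],0.6],
  [[9.6,-5.2,7.8],[0,0,0],0.6],
])

```text
clock: 16.45
tool_pos: [0.5155, 0.005, 0.1214]
eef_rot: [0.766, 0.643, 0.001, 0.001]
contact_force: [0.3, -0.6, 0.4]
opening: 0.4
finger_force: 0.0
```

```bash
python3 look.py w5
python3 - <<'E'
from h import *
s=pickle.load(open("pics/w5.pkl","rb"))
print(pix(s,[(.5292,.112,.055),(.5292,.112,.02),(.587,.09,.036),(.587,.09,.02)]).round())
E
```

```text
16.5 [0.5153 0.0051 0.1213] [7.657e-01 6.432e-01 9.000e-04 7.000e-04] [0.1 0.  0.2] 0.3997520261943388
[[310.  45.]
 [311.  58.]
 [423.  76.]
 [416.  80.]]
```

View pics/w5.png

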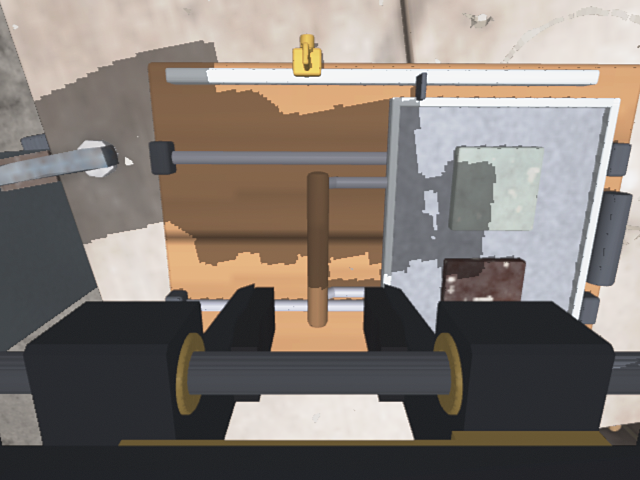

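The bar is centred between the fingers at x≈317, the blade and clamp are at (307,55) and the pointer at (421,86). I'll zoom in on those two.

Run:
```python
import cv2
a=cv2.imread("pics/w5.png"); x=cv2.resize(a[28:108,285:335],None,fx=7,fy=7,interpolation=cv2.INTER_NEAREST); y=cv2.resize(a[60:110,395:450],None,fx=7,fy=7,interpolation=cv2.INTER_NEAREST)
import numpy as np
o=np.zeros((560,745,3),np.uint8); o[:,:350]=x; o[:350,355:740]=y; cv2.imwrite("pics/z5.png",o)
```

```text
(no output)
```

View pics/z5.png

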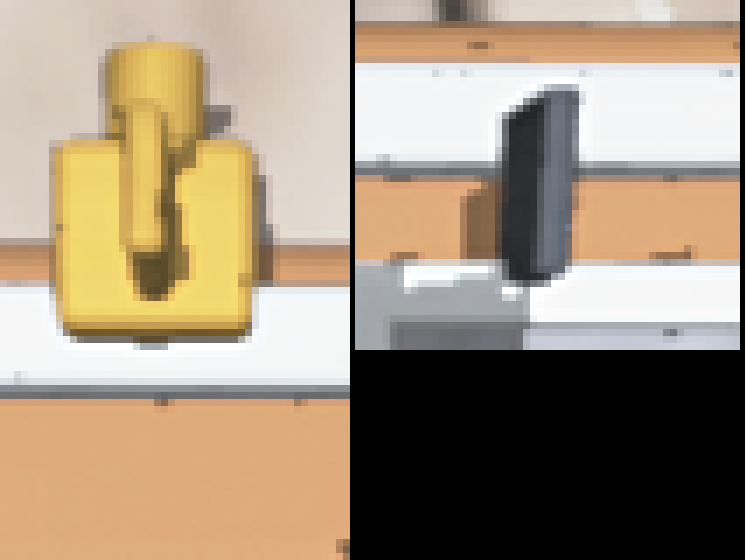

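The blade's top face is centred at about (305.4,52) and the pointer's top face at about (423.7,85). I'll compute the travel from those.

Run:
```python
from h import *
from plant import r
s=pickle.load(open("pics/w5.pkl","rb")); print(s["fx"])
th=np.radians(-9.9);X=np.array([np.cos(th),np.sin(th),0]);Y=np.array([-X[1],X[0],0]); c=np.array([.6197,-.0125,0])
b=world(s,[(305.4,44),(305,62)],.055); p=world(s,[(424.5,75),(423,96)],.036)
for n,q in(("blade",b),("ptr",p)): print(n,((q-c)@X).round(4),((q-c)@Y).round(4))
print("travel",(p.mean(0)-b.mean(0))@X)
bar=world(s,[(317.5,174),(317,325)],.051); print("bar",bar.mean(0),(bar.mean(0)-c)@X,(bar.mean(0)-c)@Y)
st=r.get_state(); g=bar.mean(0)-.0*X; print(goal(st,(g[0],g[1],.032),-9.9))
```

```text
399.4309385606523
blade [-0.1126 -0.1129] [0.1076 0.0995]
ptr [-0.0492 -0.0493] [0.096  0.0853]
travel 0.0634937191553421
bar [0.51425835 0.00621749 0.051     ] -0.10708963153322446 0.00031028322102744283
(array([ 0.09, -0.14,  8.93]), array([ 0.1, -0. , -0. ]))
```

Emit:
carry_out([
  [[0,-0.1,3],[0,0,0],0.6],
  [[0,-0.1,5],[0,0,0],0.6],
  [[0,-0.1,7],[0,0,0],0.6],
  [[0,-0.1,8.5],[0,0,0],0.6],
  [[0,-0.1,8.9],[0,0,0],0.6],
  [[0,-0.1,8.9],[0,0,0],0.6],
  [[0,-0.1,8.9],[0,0,0],0.75],
  [[0,-0.1,8.9],[0,0,0],0.9],
  [[0,-0.1,8.9],[0,0,0],0.95],
  [[0,-0.1,8.9],[0,0,0],0.95],
  [[0,-0.1,8.9],[0,0,0],0.95],
  [[0,-0.1,8.9],[0,0,0],0.95],
], newtons=45)

```text
clock: 17.7
tool_pos: [0.5151, 0.0056, 0.032]
eef_rot: [0.765, 0.643, 0.001, 0.001]
contact_force: [2.7, -1.1, 6.2]
opening: 0.112
finger_force: 43.5
```

Emit:
carry_out([
  [[0,-0.2,0],[0,0,0],0.95],
  [[0,-0.6,0],[0,0,0],0.95],
  [[0,-1.1,0],[0,0,0],0.95],
  [[0,-1.6,0],[0,0,0],0.95],
  [[0,-2.1,0],[0,0,0],0.95],
  [[0,-2.6,0],[0,0,0],0.95],
  [[0,-3.1,0],[0,0,0],0.95],
  [[0,-3.6,0],[0,0,0],0.95],
  [[0,-4.1,0],[0,0,0],0.95],
  [[0,-4.5,0],[0,0,0],0.95],
  [[0,-4.8,0],[0,0,0],0.95],
  [[0,-5,0],[0,0,0],0.95],
])

```text
clock: 18.9
tool_pos: [0.4678, 0.0141, 0.0319]
eef_rot: [0.766, 0.643, 0.003, 0.003]
contact_force: [7.0, -1.6, 5.7]
opening: 0.11
finger_force: 43.5
```

Emit:
carry_out([
  [[0,-0.2,0],[0,0,0],0.95],
  [[0,-0.4,0],[0,0,0],0.95],
  [[0,-0.6,0],[0,0,0],0.95],
  [[0,-0.8,0],[0,0,0],0.95],
  [[0,-0.9,0],[0,0,0],0.95],
  [[0,-1,0],[0,0,0],0.95],
  [[0,-1,0],[0,0,0],0.95],
  [[0,-1,0],[0,0,0],0.95],
  [[0,-1,0],[0,0,0],0.95],
])

```text
clock: 19.8
tool_pos: [0.4573, 0.016, 0.0319]
eef_rot: [0.766, 0.643, 0.002, 0.002]
contact_force: [5.5, -0.9, 6.6]
opening: 0.117
finger_force: 43.5
```

```bash
python3 look.py w6
python3 - <<'E'
from h import *
from plant import r
s=pickle.load(open("pics/w6.pkl","rb")); st=r.get_state(); X=np.array([np.cos(np.radians(-9.9)),np.sin(np.radians(-9.9)),0])
print("tool travel",(st["tool_pos"]-[.5151,.0056,.032])@X)
c=np.array([.6197,-.0125,0]);Y=np.array([-X[1],X[0],0])
a=pix(s,[c-.1127*X+.104*Y+[0,0,.055],c-.1127*X+.09*Y+[0,0,.036]]);print(a)
t=r.snapshot("top"); pickle.dump(t,open("pics/t6.pkl","wb"))
b=pix(t,[c-.1127*X+.1*Y+[0,0,.045]])[0]; print(b)
u,v=a.mean(0).astype(int); u=np.clip(u,60,580); v=np.clip(v,45,420)
o=np.zeros((600,800,3),np.uint8)
k=cv2.resize(s["image"][v-45:v+55,u-35:u+35],None,fx=6,fy=6,interpolation=cv2.INTER_NEAREST); o[:600,:420]=k
print("crop origin",u-35,v-45)
u,v=b.astype(int); k=cv2.resize(t["image"][v-20:v+20,u-18:u+18],None,fx=10,fy=10,interpolation=cv2.INTER_NEAREST); o[:400,430:790]=k; print("top origin",u-18,v-20)
cv2.imwrite("pics/z6.png",o[:,:,::-1])
E
```

```text
19.85 [0.4573 0.016  0.0319] [0.7656 0.6433 0.0021 0.0017] [ 6.9 -0.7  7.2] 0.11399421822799528
tool travel -0.05868599546899512
[[513.78482309  -7.54238798]
 [480.57770869  60.29987118]]
[382.63374704 297.62746104]
crop origin 462 0
top origin 364 277
```

View pics/z6.png

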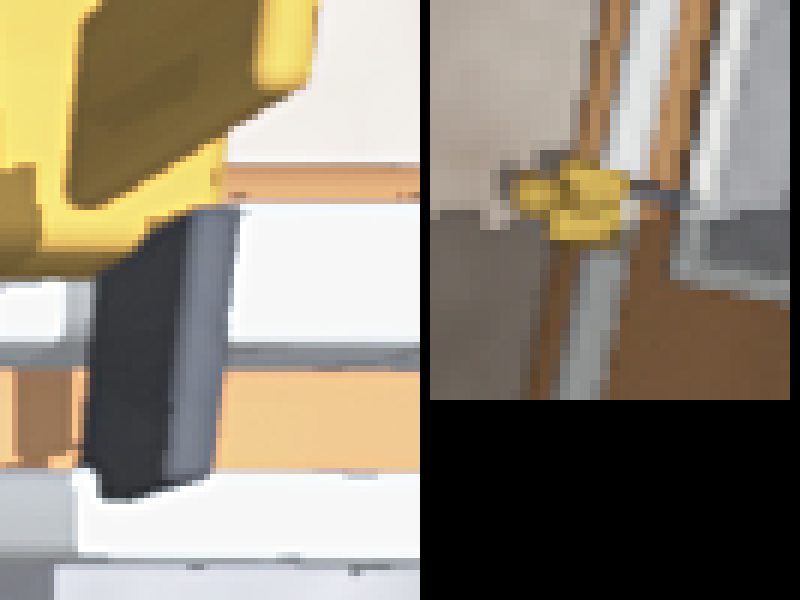

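Last picture: the blade's top face near end spans crop x 255–308 at row ~88, and the pointer's top face runs from (188–240,207) to (162–210,475). So the pointer is close to level. Computing the rest.

Run:
```python
from h import *
X=np.array([np.cos(np.radians(-9.9)),np.sin(np.radians(-9.9)),0]);Y=np.array([-X[1],X[0],0]);c=np.array([.6197,-.0125,0])
s=pickle.load(open("pics/w6.pkl","rb"))
f=lambda q:np.array(q)/6.+[462,0]-.4
def show(n,uv,z): q=world(s,f(uv),z)-c; print(n,(q@X*1e3).round(1),(q@Y*1e3).round(1))
show("blade top near L,R",[(255,88),(308,88)],.055)
show("blade top at row0 L,R",[(262,5),(319,5)],.055)
show("ptr top far L,R",[(188,207),(240,207)],.036)
show("ptr top near L,R",[(162,475),(210,475)],.036)
show("ptr front bottom near",[(103,500)],.022)
w=pickle.load(open("pics/w5.pkl","rb"))
def s5(n,uv,z): q=world(w,uv,z)-c; print(n,(q@X*1e3).round(1),(q@Y*1e3).round(1))
g=lambda x,y:(x/7+285-.4,y/7+28-.4)
s5("w5 blade near L,R",[g(120,248),g(163,248)],.055)
s5("w5 blade far L,R",[g(124,105),g(165,105)],.055)
h=lambda x,y:((x-355)/7+395-.4,y/7+60-.4)
s5("w5 ptr far L,R",[h(545,90),h(579,90)],.036)
s5("w5 ptr near L,R",[h(533,270),h(567,270)],.036)
```

```text
blade top near L,R [-114.7 -112.3] [98.7 98.7]
blade top at row0 L,R [-114.8 -112.2] [102.1 102.1]
ptr top far L,R [-109.5 -106.7] [97.8 97.8]
ptr top near L,R [-109.4 -106.8] [84.4 84.4]
ptr front bottom near [-107.2] [84.6]
w5 blade near L,R [-114.5 -111.5] [99. 99.]
w5 blade far L,R [-114.1 -111.2] [108.2 108.2]
w5 ptr far L,R [-50.8 -48.2] [97.2 97.2]
w5 ptr near L,R [-50.8 -48.2] [84.2 84.2]
```

Emit:
carry_out([
  [[0,-0.1,0],[0,0,0],0.95],
  [[0,-0.2,0],[0,0,0],0.95],
  [[0,-0.35,0],[0,0,0],0.95],
  [[0,-0.45,0],[0,0,0],0.95],
  [[0,-0.5,0],[0,0,0],0.95],
  [[0,-0.5,0],[0,0,0],0.95],
  [[0,-0.5,0],[0,0,0],0.95],
  [[0,-0.5,0],[0,0,0],0.95],
  [[0,-0.5,0],[0,0,0],0.95],
])

```text
clock: 20.8
tool_pos: [0.4533, 0.0167, 0.0321]
eef_rot: [0.766, 0.643, 0.0, 0.0]
contact_force: [7.0, -1.8, -5.6]
opening: 0.111
finger_force: 44.7
```

```bash
python3 look.py w7
python3 - <<'E'
from h import *
from plant import r
X=np.array([np.cos(np.radians(-9.9)),np.sin(np.radians(-9.9)),0]);Y=np.array([-X[1],X[0],0]);c=np.array([.6197,-.0125,0])
st=r.get_state(); print("travel",(st["tool_pos"]-[.5151,.0056,.032])@X)
s=pickle.load(open("pics/w7.pkl","rb")); I=s["image"].astype(int)
print(pix(s,[c-.113*X+.1*Y+[0,0,.055],c-.113*X+.09*Y+[0,0,.036]]).round(1))
def prof(y,z,lo=-.122,hi=-.104):
    for x in np.arange(lo,hi,.0005):
        u,v=pix(s,[c+x*X+y*Y+[0,0,z]])[0]
        if 0<=v<479 and 0<=u<639: print(round(x*1e3,1),cv2.getRectSubPix(s["image"],(1,1),(float(u),float(v)))[0,0].tolist(),end=" ")
    print()
print("blade");prof(.101,.055); print("ptr");prof(.089,.036)
E
```

```text
20.85 [0.4532 0.0167 0.0321] [7.656e-01 6.434e-01 2.000e-04 4.000e-04] [ 6.5 -2.4 -6.1] 0.11401402773741105
travel -0.06283873638666806
[[525.8   8.8]
 [492.4  60.2]]
blade
-122.0 [117, 95, 56] -121.5 [116, 95, 55] -121.0 [116, 96, 56] -120.5 [115, 97, 56] -120.0 [115, 97, 56] -119.5 [115, 95, 54] -119.0 [115, 95, 54] -118.5 [115, 95, 55] -118.0 [116, 95, 55] -117.5 [116, 97, 56] -117.0 [115, 96, 55] -116.5 [115, 95, 55] -116.0 [115, 95, 55] -115.5 [113, 94, 55] -115.0 [145, 119, 65] -114.5 [229, 192, 100] -114.0 [243, 220, 117] -113.5 [245, 225, 121] -113.0 [243, 220, 117] -112.5 [236, 205, 107] -112.0 [237, 230, 225] -111.5 [243, 239, 236] -111.0 [242, 238, 234] -110.5 [242, 238, 233] -110.0 [242, 238, 233] -109.5 [241, 237, 233] -109.0 [241, 237, 232] -108.5 [241, 236, 232] -108.0 [241, 237, 233] -107.5 [242, 238, 234] -107.0 [242, 238, 234] -106.5 [243, 239, 236] -106.0 [243, 240, 236] -105.5 [243, 240, 237] -105.0 [242, 239, 235] -104.5 [241, 237, 233] 
ptr
-122.0 [154, 118, 86] -121.5 [153, 118, 86] -121.0 [154, 118, 87] -120.5 [154, 118, 87] -120.0 [153, 118, 86] -119.5 [152, 117, 86] -119.0 [158, 120, 88] -118.5 [231, 179, 130] -118.0 [103, 86, 75] -117.5 [48, 52, 57] -117.0 [52, 54, 59] -116.5 [53, 55, 59] -116.0 [52, 54, 58] -115.5 [52, 54, 58] -115.0 [52, 54, 58] -114.5 [52, 55, 58] -114.0 [52, 54, 57] -113.5 [59, 61, 66] -113.0 [70, 71, 78] -112.5 [72, 74, 81] -112.0 [77, 80, 88] -111.5 [115, 122, 134] -111.0 [123, 123, 131] -110.5 [221, 179, 138] -110.0 [244, 205, 146] -109.5 [242, 204, 146] -109.0 [242, 203, 146] -108.5 [242, 203, 146] -108.0 [241, 203, 145] -107.5 [241, 203, 145] -107.0 [242, 203, 145] -106.5 [242, 203, 146] -106.0 [242, 203, 145] -105.5 [242, 203, 145] -105.0 [242, 204, 146] -104.5 [242, 203, 146]
```

Emit:
carry_out([
  [[0,-0.05,0],[0,0,0],0.95],
  [[0,-0.1,0],[0,0,0],0.95],
  [[0,-0.1,0],[0,0,0],0.95],
  [[0,-0.1,0],[0,0,0],0.95],
  [[0,-0.1,0],[0,0,0],0.95],
  [[0,-0.1,0],[0,0,0],0.95],
  [[0,-0.1,0],[0,0,0],0.95],
  [[0,-0.1,0],[0,0,0],0.95],
])

```text
clock: 21.65
tool_pos: [0.4523, 0.0168, 0.0321]
eef_rot: [0.766, 0.643, 0.0, 0.0]
contact_force: [6.5, -1.8, -6.5]
opening: 0.115
finger_force: 44.8
```

```bash
python3 look.py w8
cat > chk.py <<'E'
import sys
from h import *
from plant import r
X=np.array([np.cos(np.radians(-9.9)),np.sin(np.radians(-9.9)),0]);Y=np.array([-X[1],X[0],0]);c=np.array([.6197,-.0125,0])
st=r.get_state(); print("travel",(st["tool_pos"]-[.5151,.0056,.032])@X,st["finger_force"])
s=pickle.load(open(f"pics/{sys.argv[1]}.pkl","rb"))
def prof(y,z,ch):
    xs=np.arange(-.12,-.106,.0001); uv=pix(s,[c+x*X+y*Y+[0,0,z] for x in xs])
    g=np.array([cv2.getRectSubPix(s["image"],(1,1),(float(u),float(v)))[0,0] for u,v in uv]).astype(float)
    return xs,g
for y in(.100,.1015,.103):
    xs,g=prof(y,.055,0); L=xs[np.argmax(g[:,0]>180)]; Rr=xs[np.argmax(g[:,2]>165)]; print("blade",L,Rr,(L+Rr)/2)
for y in(.087,.089):
    xs,g=prof(y,.036,0); d=(g[:,0]<180); Rr=xs[np.where(d&(g[:,2]<g[:,0]+30)&(g[:,0]-g[:,2]<20))[0][-1]]; print("ptr right edge",Rr,"centre",Rr-.0015)
E
python3 chk.py w7>/dev/null; python3 chk.py w8
```

```text
21.7 [0.4523 0.0169 0.0321] [7.656e-01 6.433e-01 2.000e-04 5.000e-04] [ 6.4 -1.1 -5.8] 0.11640970380088914
travel -0.06377968354405773 44.81162220239639
blade -0.11479999999999985 -0.11209999999999977 -0.1134499999999998
blade -0.11479999999999985 -0.11219999999999977 -0.11349999999999981
blade -0.11489999999999985 -0.11219999999999977 -0.11354999999999982
ptr right edge -0.11189999999999976 centre -0.11339999999999976
ptr right edge -0.11189999999999976 centre -0.11339999999999976
```

The pointer is level with the blade to about 0.2 mm and the bar is held at 45 N. Handing in.

```bash
python3 -c "
from plant import r
print(r.finish_job())"
```

```text
the job is handed in; nothing more can be done
None
```

The job is handed in: the dark red and pale green tiles were set down flat and side by side in the tray at home. The tray was then drawn out about 64 mm until the pointer measured level with the blade to roughly 0.2 mm, and the bar is still held at about 45 N. I did not re-check the tiles by camera after the pull.

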